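# Close the oil tube of a mower engine, then hold its sprung air cleaner cover open

## Task

Get the small mower engine on the bench ready for me to lift out its air filter. First take the oil dipstick from the timber block and push it fully home into the engine's upright oil tube, its collar down on the tube's mouth, and let go of it; only then raise the air cleaner's sprung cover by its knob to 45 degrees and hold it there, still, with the gripper: finish while holding it, do not let it go. Leave the other tools and containers where they are.

Things in the scene. Friction and masses are not known exactly. Their poses are not given: they have to be found in the camera images.
- dipstick: Oil dipstick, upright in a hole of the timber block. Steel rod 6 mm across, 65 mm long below a round steel collar (28 mm across, 4 mm thick); on top a flat black grip plate 36 mm wide (along x), 10 mm thick (y), from 12 to 42 mm above the origin. Origin: on the axis at the collar's underside, which rests on the block's top; z points up. 28 to 56 g. Known by its flat plate.
- stand: Timber block 180 x 70 x 75 mm high, fixed, with three 10 mm holes, 70 mm deep, in a row along its x at -60, 0 and +60 mm. Origin: centre of its underside. Dipstick, screwdriver and T-handle key stand in them in any order; the dipstick's plate lies within 0.25 rad of the row's direction.
- engine: Small mower engine, fixed: base plate 240 (x) x 260 (y) mm, round black blower housing (164 mm across, top 165 mm up, centred at x +35, y +45), black air cleaner box 120 x 100 mm (centred at x -30, y -80, rim 148 mm up), steel oil tube at the front left (x -95, y +75). Origin: centre of its underside; x points to its back (away from the robot), y to its left, z up.
- tube_mouth (a point): Centre of the mouth of the engine's vertical steel oil tube, 130 mm above the bench. Bore 11 mm across, 77 mm deep, flaring in its last 12 mm to 19 mm across at the mouth; rim 25 mm across outside. Axes as the engine's.
- cover (a joint): Angle of the air cleaner cover, rad: 0 shut (at the start), growing as its front edge rises, stop at 1.35. A spring and its weight (150 to 310 g) always drive it shut: about 2 to 4 N at the knob. 45 degrees is 0.785.
- cover_hinge (a point): On the cover's hinge line, middle of its width: the back upper edge of the air cleaner box, 148 mm above the bench. Its frame turns with the cover: y is along the hinge; at 0 its axes are the engine's. A positive turn about y raises the front edge.
- cover_knob (a point): Centre of the cover's knob: aluminium barrel 20 mm across, 24 mm long, axis parallel to the hinge (y), flat ends, on a 10 mm stem. In the cover's frame 100 mm in front of the hinge (-x) and 36 mm above it; the cover (124 x 104 x 8 mm) has its upper face 28 mm below. Gripped by its ends it can turn between the pads, so the gripper may stay upright.
- screwdriver: Bystander: screwdriver standing in the block, round black handle 26 mm across, 63 mm high above the block.
- hexkey: Bystander: T-handle hex key standing in the block, its cross bar 70 mm long, 52 mm above the block, roughly across the row.
- wrench: Bystander: steel spanner 150 mm long lying on the bench between the timber block and the engine.
- socket: Bystander: steel socket standing on the bench, 26 mm across, 32 mm high.
- jar: Bystander: glass jar with steel lid, 68 mm across, 85 mm high, behind and left of the engine.
- oil: Bystander: grey oil bottle, 72 mm across, 190 mm high, right of the engine.
- tin: Bystander: steel tin, 74 mm across, 60 mm high, near right.
Things that resemble listed ones, but are neither listed nor needed, are in the scene too. What is shaped like the dipstick but green, orange or white is not meant.

How it is judged:
On the way, in this order (a step that is already met when the one before it is completed fails the run):
1. the dipstick is fully home and upright in the oil tube and let go, the cover still shut (horizontal distance between dipstick and tube_mouth below 0.006 m and z of dipstick in the frame of tube_mouth between -0.006 and 0.004 m and angle between dipstick's own z axis and vertical below 0.12 rad and contact force between the fingers and dipstick below 0.1 N and value of joint cover below 0.1 rad), for 0.2 s.
2. the cover is raised to about 45 degrees and held there by the gripper, the dipstick still home (horizontal distance between dipstick and tube_mouth below 0.006 m and z of dipstick in the frame of tube_mouth between -0.006 and 0.004 m and angle between dipstick's own z axis and vertical below 0.12 rad and value of joint cover between 0.646 and 0.925 rad and velocity of joint cover between -0.1 and 0.1 rad/s and contact force between the fingers and cover above 0.8 N), for 0.3 s.
At the end, for the whole second after the job is handed in: The program finishes while holding: the cover stands at 45 degrees (within 8 degrees), still, pressed on by the gripper's fingers and by no loose thing; the dipstick is fully home (collar within 4 mm of the tube's mouth), upright and untouched (all of step 2 and contact force between each of the fingers, cover and dipstick below 0.1 N and contact force between cover and screwdriver below 0.1 N and contact force between cover and hexkey below 0.1 N and contact force between cover and wrench below 0.1 N and contact force between cover and socket below 0.1 N and contact force between cover and jar below 0.1 N and contact force between cover and oil below 0.1 N and contact force between cover and tin below 0.1 N); the arm keeps its last pose, push and grip.
It fails at once if the cover is raised before the dipstick is home in the tube (value of joint cover above 0.2 rad and not (horizontal distance between dipstick and tube_mouth below 0.006 m and z of dipstick in the frame of tube_mouth between -0.006 and 0.004 m and angle between dipstick's own z axis and vertical below 0.12 rad)).
It fails at once if another tool or container is shifted by more than 30 mm (distance of any of screwdriver, hexkey, wrench, socket, jar, oil, tin from where it was at the start of the episode above 0.03 m).
It also fails if it takes over 64 s, if anything falls off the work surface, if the arm or the gripper's body presses on something with over 40 N, if the wrist force passes 120 N, or if a joint passes its speed limit or range.

## Robot

A 6-joint arm with a two-finger parallel gripper is mounted at the origin on the work surface. World frame = base frame: x ahead of the robot, y to its left, z up, the work surface at z = 0. Lengths are in m, angles in rad, forces in N, time in s.
With the tool pointing down it reaches from about 0.375 to 0.925 m from the base axis. Payload 5.7 kg.
Tool frame: the origin (TCP) lies at the centre of the arm's flange, where the gripper is bolted on; the fingertips stand bot.finger_overhang ahead of it and the grasp point (between the pads) lies 155 mm ahead of it (bot.finger_overhang is the distance from the TCP to the fingertips, in m); z points along the fingers, y is the line along which they close (so a half turn about z gives the same grasp; the last joint's range is limited). The gripper opens to 85 mm and grips with 20 to 120 N. Pads are 22 mm wide; open, the fingers measure 114 mm over their backs; the gripper's body (76 mm by 85 mm) begins 54 mm behind the grasp point. The pads swing forward as they close: fully open they stand 13 mm farther back than shut.
Start: joints at [-1.465, 0.359, 1.51, -0, 1.272, -0.115], TCP at [0.131, -0.585, 0.405] pointing down, gripper open.
Joint ranges: [-2.97, 2.97], [-1.01, 2.36], [0.21, 2.38], [-0.96, 4.11], [0.2, 2.71], [-2.98, 2.98]. Speed limits (rad/s): [2.39, 2.39, 3.14, 3.14, 3.14, 3.14].

## Interface

Orientations are given as a unit quaternion [x, y, z, w].
In Python, from plant import bot, gripper_to, viewer, job gives the robot as it stands. The module is installed in compiled form; this text tells all that it offers. Calls block until the motion is done:
- bot.movep(position, orientation): joint-space move of the TCP to a pose.
- bot.movel(position, rotation=None, v=0.15, until_force=None): straight line of the TCP; rotation=None keeps the orientation; v is the mean speed in m/s. With until_force (N) it stops when the force on the tool has changed by that much, and returns True; else False.
- bot.goto_joints(angles): joint-space move.
- gripper_to(opening): opening from 0.0 (shut) to 1.0 (fully open); the grip force is fixed at half the most; returns when the fingers have stopped.
- bot.pause(seconds).
- bot.solve_ik(position, orientation): joint angles nearest the present ones, or None.
- bot.get_state(): the state.
- viewer.grab_frame(name): name is "side" or "top" or "wrist"; returns the picture (480x640x3 uint8, red, green, blue); there is no depth.
- viewer.get_calibration(name): a dict with "K" (3x3 intrinsics, pixels), "rvec" (rotation vector, rad) and "tvec" (3), from world to camera coordinates, as OpenCV has them. Camera axes: x right, y down, z forward; pixel columns grow to the right and rows downward; lengths in m; the calibration is good to about 2 mm. A picture is of the moment at which its call begins: read the wrist's pose just before it. get_calibration takes no time and is no camera call; for the wrist camera it gives the pose at the moment of the call.
A pose or a line that the arm cannot do raises bot.MotionError and nothing moves.
- job.finish_job(): hands the job in; it is judged then, once.
The state is a dict: "time_s": time; "joints": joint angles; "dq": joint speeds; "effort": joint torques, N m; "tcp_pos": TCP position; "tool_rot": TCP orientation; "ft_force": force on the tool from outside, world axes, zero at the start; "ft_torque": the same for the moment, N m; "width": opening from 0.0 (shut) to 1.0 (fully open); "finger_force": force on a finger pad.
Only numpy, scipy, OpenCV 4.12 (cv2) and the standard library are available. Lean on these libraries where they do the work, as an engineer would, in place of code of your own. Each camera call takes 0.05 s, during which the arm holds its last target. There are 200 camera calls.

## Working session

There is one attempt and no reset: what is moved stays moved. The work goes in short steps, each a Python script; the robot and the scene stay as the last script left them, time stands still between calls to the robot, and variables do not carry over. Pictures are saved under pics/ and viewed, at most 10 in all, crops included, and the job is handed in when it is done.

```bash
mkdir -p pics
python3 - <<'E'
from plant import bot, viewer
import cv2,numpy as np
for n in("top","side"):
    f=viewer.grab_frame(n); cv2.imwrite(f"pics/{n}0.png",f[:,:,::-1])
    c=viewer.get_calibration(n); R=cv2.Rodrigues(np.array(c["rvec"],float))[0]
    print(n,np.array(c["K"]).tolist(),(-R.T@np.array(c["tvec"]).ravel()).round(3),R.round(2).tolist())
s=bot.get_state(); print(s["time_s"],s["tool_rot"],bot.finger_overhang,s["width"])
c=viewer.get_calibration("wrist");R=cv2.Rodrigues(np.array(c["rvec"],float))[0];print((-R.T@np.array(c["tvec"]).ravel()).round(3),R.round(2).tolist())
E
```

```text
top [[618.2921106424049, 0.0, 330.8552661605626], [0.0, 618.2921106424049, 235.13731411355377], [0.0, 0.0, 1.0]] [ 0.35  -0.025  1.784] [[-0.0, -1.0, 0.02], [-0.99, 0.0, -0.11], [0.11, -0.02, -0.99]]
side [[582.555359640969, 0.0, 332.1877275364758], [0.0, 582.555359640969, 233.6760405340205], [0.0, 0.0, 1.0]] [0.085 0.875 0.997] [[-0.9, -0.43, -0.02], [-0.26, 0.59, -0.76], [0.34, -0.68, -0.65]]
0.1 [ 9.93914945e-01  1.10146962e-01  4.88770616e-06 -8.54088638e-04] 0.1734 0.9989929249851395
[ 0.209 -0.567  0.372] [[0.22, -0.98, -0.0], [-0.93, -0.21, 0.31], [-0.3, -0.07, -0.95]]
```

View pics/top0.png

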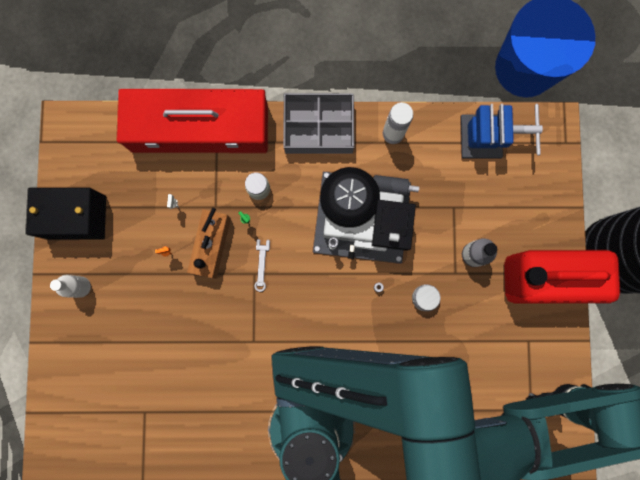

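View pics/side0.png

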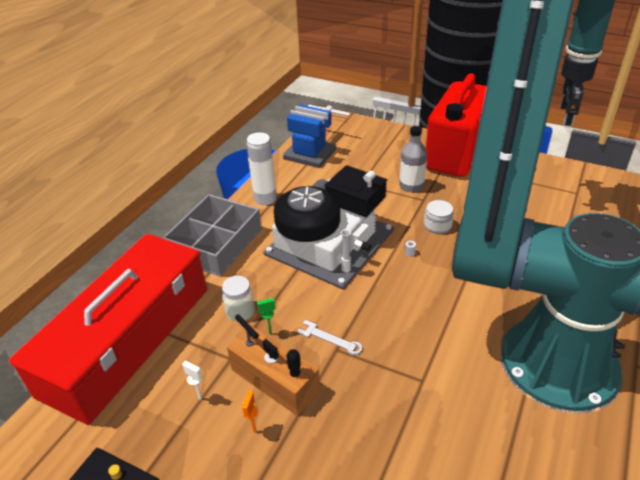

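The top view shows the block centred near (211,242). It holds the hex key (208,218), the dipstick (206,243) and the screwdriver (199,263). The engine tube mouth is near (333,243), and the knob is on the air cleaner near (400,222). The side view confirms this order: T-bar, flat plate, round handle.

```bash
cat > h.py <<'E'
from plant import bot, gripper_to, viewer, job
import cv2,numpy as np
from scipy.spatial.transform import Rotation as Ro
def cast(c,uv,z):
    R=cv2.Rodrigues(np.array(c["rvec"],float))[0]; o=-R.T@np.array(c["tvec"],float).ravel()
    d=R.T@np.linalg.inv(np.array(c["K"]))@np.array([uv[0],uv[1],1.])
    return o+d*(z-o[2])/d[2]
def proj(c,P): return cv2.projectPoints(np.array(P,float).reshape(-1,1,3),np.array(c["rvec"],float),np.array(c["tvec"],float),np.array(c["K"]),None)[0].reshape(-1,2)
def yaw(t): return (Ro.from_euler('z',t)*Ro.from_euler('x',np.pi)).as_quat()
def snap(n,f):
    c=viewer.get_calibration(n); im=viewer.grab_frame(n)[:,:,::-1].copy(); cv2.imwrite(f,im); return c,im
E
python3 - <<'E'
from h import *
c=viewer.get_calibration("top"); s=viewer.get_calibration("side")
for n,uv,z in[("dip",(206,243),.117),("hex",(208,218),.127),("scr",(199,263),.138),("tube",(333,243),.13),("knob",(400,222),.184)]:
    p=cast(c,uv,z); print(n,p.round(3),proj(s,p).round(0))
p=cast(c,(206,243),.117)
bot.movep([p[0]-.03,p[1],.40],yaw(0.0))
c,im=snap("wrist","pics/w1.png"); print(bot.get_state()["time_s"],bot.get_state()["joints"])
E
```

```text
dip [0.515 0.284 0.117] [[272. 342.]]
hex [0.582 0.278 0.127] [[243. 325.]]
scr [0.459 0.297 0.138] [[293. 349.]]
tube [ 0.513 -0.059  0.13 ] [[346. 232.]]
knob [ 0.563 -0.233  0.184] [[356. 168.]]
3.425 [ 4.05671756e-01  3.08647563e-01  1.59951480e+00 -1.77861715e-04
  1.23332715e+00  1.97745324e+00]
```

View pics/w1.png

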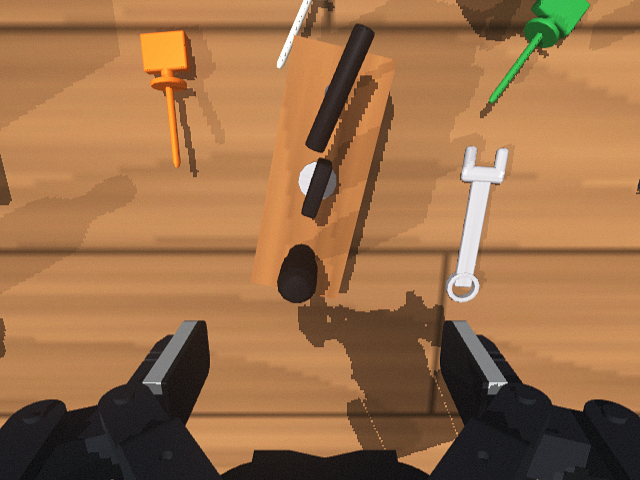

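The wrist view shows the middle item, a black plate spanning (303..333, 157..217), with a steel collar near (317,180): this is the dipstick. The hex bar runs (315,148)-(365,30), and the screwdriver is at (297,275).

Run:
```python
from h import *
c=viewer.get_calibration("wrist"); im=cv2.imread("pics/w1.png")
g=im.max(2); 
m=((g<70)*255).astype(np.uint8)
n,l,st,ce=cv2.connectedComponentsWithStats(m)
for i in range(1,n):
    if st[i,4]>300 and st[i,1]<300: 
        r=cv2.minAreaRect(np.argwhere(l==i)[:,::-1].astype(np.float32)); print(st[i],ce[i].round(0),[np.round(x,1) for x in r])
hsv=cv2.cvtColor(im,cv2.COLOR_BGR2HSV)
w=((hsv[...,1]<60)&(g>90))[150:215,285:350]; ys,xs=np.nonzero(w)
print("collar bbox",xs.min()+285,xs.max()+285,ys.min()+150,ys.max()+150)
R=cv2.Rodrigues(np.array(c["rvec"],float))[0]; print("cam",(-R.T@np.array(c["tvec"]).ravel()).round(3))
for n,uv,z in[("collarL",(299,181),.077),("collar?",(318,180),.079),("plate top c",(318,187),.117),("pl e1",(325,158),.117),("pl e2",(309,217),.117),("bar",(315,148),.13),("bar",(365,30),.13),("scr",(297,285),.138),
 ("b1",(300,38),.075),("b2",(394,68),.075),("b3",(340,295),.075),("b4",(252,282),.075)]: print(n,cast(c,uv,z).round(4))
cv2.imwrite("pics/w1c.png",cv2.resize(im[130:240,260:380],None,fx=5,fy=5,interpolation=cv2.INTER_CUBIC))
```

```text
[469  22  56  12 423] [495.  28.] [array([496.5,  27.5]), array([11., 55.]), np.float64(90.0)]
[ 306   24   68  128 2815] [340.  87.] [array([339.2,  87.8]), array([ 22.2, 134.2]), np.float64(23.2)]
[302 158  31  60 951] [317. 188.] [array([316.8, 187.6]), array([16.4, 60.1]), np.float64(18.4)]
[ 277  244   41   59 1817] [298. 274.] [array([299. , 273.5]), array([39. , 58.2]), np.float64(14.0)]
collar bbox 298 335 162 198
cam [0.565 0.283 0.368]
collarL [0.5171 0.3015 0.077 ]
collar? [0.5181 0.2878 0.079 ]
plate top c [0.52   0.2872 0.117 ]
pl e1 [0.5378 0.2829 0.117 ]
pl e2 [0.5007 0.2931 0.117 ]
bar [0.5448 0.2886 0.13  ]
bar [0.6056 0.2618 0.13  ]
scr [0.4627 0.3002 0.138 ]
b1 [0.6103 0.2992 0.075 ]
b2 [0.5923 0.2368 0.075 ]
b3 [0.426  0.2708 0.075 ]
b4 [0.4372 0.3402 0.075 ]
```

View pics/w1c.png

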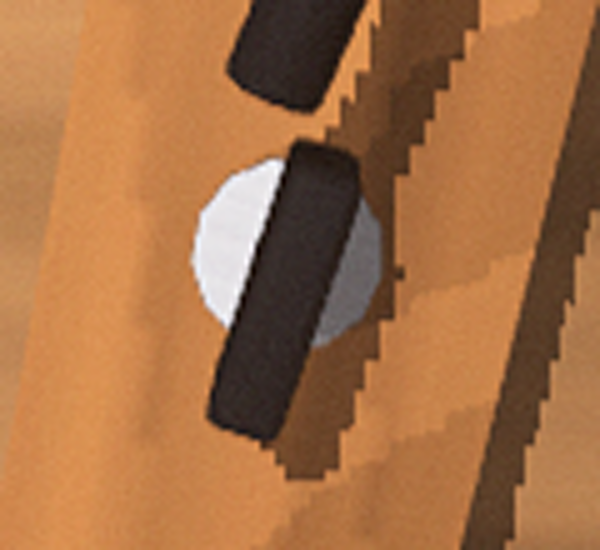

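The crop confirms the black plate over a steel collar. Plate centre is ≈(317,188) and collar centre ≈(317,180). Both rays give about (0.519, 0.288), with a plate length of 38 mm and an angle of about -0.28.

Run:
```python
from h import *
gripper_to(0.6)
x,y=.519,.288
bot.movep([x,y,.36],yaw(-.28))
bot.movel([x,y,.260],v=.1,until_force=8)
gripper_to(0.0)
s=bot.get_state(); print(s["width"],s["finger_force"],s["tcp_pos"])
bot.movel([x,y,.45],v=.15)
s=bot.get_state(); print(s["width"],s["finger_force"],s["ft_force"])
bot.movep([.49,-.14,.46],yaw(0.0))
c,im=snap("wrist","pics/w2.png"); print(bot.get_state()["time_s"],bot.get_state()["width"])
```

```text
0.10751545046080815 58.81206572055817 [0.51923981 0.2881054  0.26053379]
0.10924483404323801 58.374279141426086 [-0.26722824 -0.30400946  0.1614177 ]
8.8667 0.10591559596958873
```

View pics/w2.png

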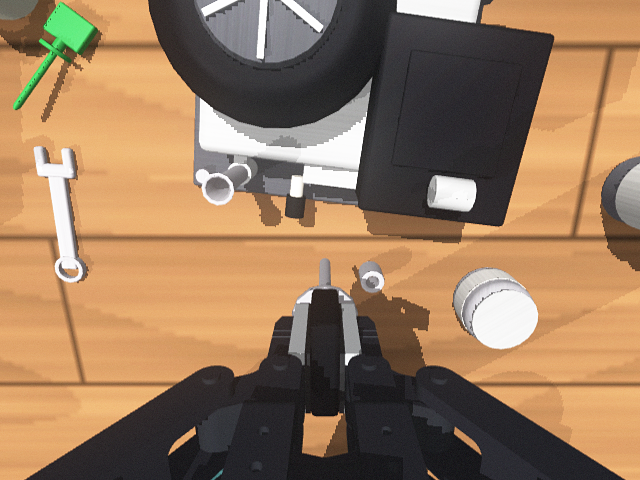

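The dipstick is held, with its rod tip at (325,263). The tube mouth ring is at ≈(218,187), the knob at ≈(452,193), and the cover corners are (393,13), (552,38), (503,225) and (358,207).

Run:
```python
from h import *
c=viewer.get_calibration("wrist"); im=cv2.imread("pics/w2.png")
t=bot.get_state()["tcp_pos"]; print(t)
print("tip expected px",proj(c,[t[0],t[1],t[2]-.25]),"collar",proj(c,[t[0],t[1],t[2]-.185]))
T=cast(c,(218,187),.13);print("tube",T.round(4), proj(c,T+[.0125,0,0]),proj(c,T+[0,.0125,0]))
q=np.array([cast(c,p,.156)[:2] for p in[(393,13),(552,38),(503,225),(358,207)]]); print(q.round(4)); d=q-np.roll(q,-1,0); print(np.linalg.norm(d,axis=1),np.arctan2(d[1,1],d[1,0]),np.arctan2(-d[3,1],-d[3,0]),q.mean(0))
K=cast(c,(452,193),.19);print("knob",K.round(4))
for a in(-.05,-.03,0,.03):
    R=Ro.from_euler('z',a).as_matrix(); o=T-R@[-.095,.075,.13]; print(a,o.round(3),"knob pred",(o+R@[-.07,-.08,.184]).round(4),"cover c",(o+R@[-.03,-.08,.156]).round(4))
cv2.imwrite("pics/w2c.png",cv2.resize(np.hstack([im[150:220,180:260],im[165:235,410:490]]),None,fx=5,fy=5,interpolation=cv2.INTER_CUBIC))
```

```text
[ 0.49030216 -0.13926748  0.45992158]
tip expected px [[324.43542637 257.4918922 ]] collar [[324.36669795 310.71642483]]
tube [ 0.5164 -0.0603  0.13  ] [[216.62783091 170.01333345]] [[201.12960548 186.96610479]]
[[ 0.6256 -0.1798]
 [ 0.6124 -0.2769]
 [ 0.4949 -0.2636]
 [ 0.5075 -0.1623]]
[0.09796548 0.11824649 0.10214834 0.11943469] -0.11231359064063631 -0.14750980645374634 [ 0.56009598 -0.22064956]
knob [ 0.524 -0.215  0.19 ]
-0.05 [ 0.608 -0.14  -0.   ] knob pred [ 0.5336 -0.2164  0.184 ] cover c [ 0.5736 -0.2184  0.156 ]
-0.03 [ 0.609 -0.138  0.   ] knob pred [ 0.5368 -0.216   0.184 ] cover c [ 0.5767 -0.2172  0.156 ]
0 [ 0.611 -0.135  0.   ] knob pred [ 0.5414 -0.2153  0.184 ] cover c [ 0.5814 -0.2153  0.156 ]
0.03 [ 0.614 -0.132  0.   ] knob pred [ 0.5461 -0.2145  0.184 ] cover c [ 0.586  -0.2133  0.156 ]
```

View pics/w2c.png

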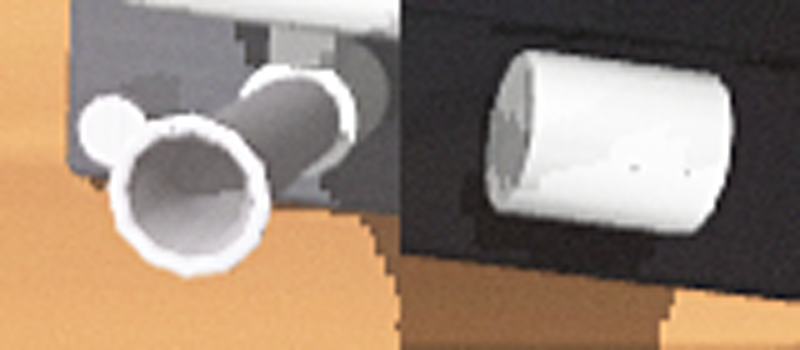

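The ring centre refines to (218,189). The tube and knob measurements agree with an engine yaw of ≈-0.13. Next I insert the dipstick.

Run:
```python
from h import *
c=viewer.get_calibration("wrist"); T=cast(c,(218,189),.13); print(T); np.save("T.npy",T)
x,y=T[:2]
bot.movep([x,y,.42],yaw(-.13))
r=bot.movel([x,y,.352],v=.06,until_force=8); s=bot.get_state(); print(r,s["tcp_pos"],s["ft_force"])
if not r:
    r=bot.movel([x,y,.311],v=.04,until_force=10); s=bot.get_state(); print(r,s["tcp_pos"],s["ft_force"],s["ft_torque"],s["width"])
c,im=snap("wrist","pics/w3.png"); print(bot.get_state()["time_s"])
```

```text
[ 0.51493092 -0.06019431  0.13      ]
False [ 0.5150075  -0.06018509  0.35231048] [-0.21411578 -0.0174156  -0.11491421]
True [ 0.51487972 -0.06017865  0.31547931] [-0.32752308 -0.37618129  6.4072545 ] [0.02943353 0.14775328 0.00361379] 0.10763115279160816
11.5083
```

Run:
```python
from h import *
T=np.load("T.npy"); x,y=T[:2]
gripper_to(0.45); bot.pause(.3)
bot.movel([x,y,.42],v=.12)
bot.movep([.475,-.14,.43],yaw(-.13))
c,im=snap("wrist","pics/w4.png"); print(bot.get_state()["time_s"])
print(proj(c,[x,y,.134]))
```

```text
13.725
[[194.91370659 190.8496121 ]]
```

View pics/w4.png

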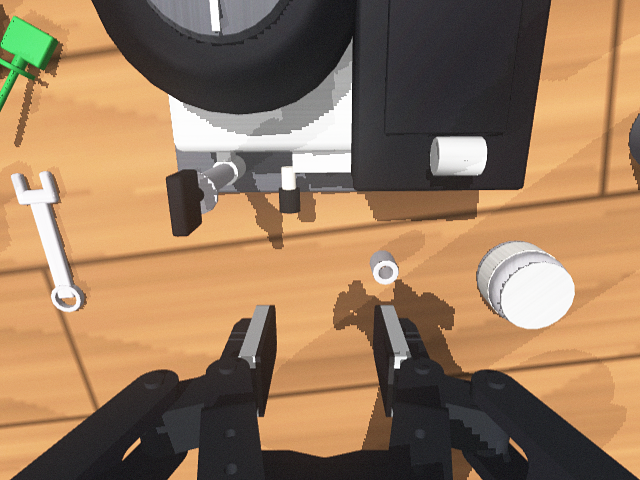

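The dipstick stands in the tube with its plate at ≈(185,200) and the collar on the rim. The cover is shut, and the knob spans (431..487, 136..175).

Run:
```python
from h import *
T=np.load("T.npy")
c=viewer.get_calibration("wrist"); print("plate top c",proj(c,[T[0],T[1],.172]),"collar",proj(c,[T[0],T[1],.132]))
im=cv2.imread("pics/w4.png"); hsv=cv2.cvtColor(im,cv2.COLOR_BGR2HSV)
m=((hsv[...,1]<60)&(hsv[...,2]>110)).astype(np.uint8)[120:187,400:515]
n,l,st,ce=cv2.connectedComponentsWithStats(m); i=1+st[1:,4].argmax(); b=st[i]; print(b+[400,120,0,0,0])
uv=(b[0]+b[2]/2+400,b[1]+b[3]/2+120); K=cast(c,uv,.187); 
P=T+Ro.from_euler('z',-.13).apply([.025,-.155,.054]); print("knob",uv,K,"pred",P)
K[2]=.184
if np.linalg.norm((K-P)[:2])<.01:
    np.save("K.npy",K)
    gripper_to(0.6)
    bot.movep([K[0],K[1],.42],yaw(-.13))
    r=bot.movel([K[0],K[1],.339],v=.1,until_force=6); print(r)
    gripper_to(0.0)
    s=bot.get_state(); print(s["time_s"],s["width"],s["finger_force"],s["tcp_pos"],s["ft_force"])
```

```text
plate top c [[175.88723831 203.81895364]] collar [[197.03442129 190.54622863]]
[ 430  136   57   40 2080]
knob (np.float64(458.5), np.float64(156.0)) [ 0.52314984 -0.2153749   0.187     ] pred [ 0.51962668 -0.21712725  0.184     ]
False
15.775 0.2644692734517992 61.175769567489624 [ 0.52324954 -0.21623927  0.33982162] [-2.0472073  -4.47934423  4.48150714]
```

Run:
```python
from h import *
t0=np.array(bot.get_state()["tcp_pos"]); R=Ro.from_euler('z',-.13); k=np.array([-.1,0,.036])
for a in np.linspace(0,.785,9)[1:]:
    d=R.apply(Ro.from_euler('y',a).apply(k)-k); bot.movel(t0+d,v=.06)
bot.pause(.5)
s=bot.get_state(); print(s["time_s"],s["width"],s["finger_force"],s["tcp_pos"]-t0-d,s["ft_force"])
H=np.load("K.npy")-R.apply(k)
c,im=snap("wrist","pics/w5.png"); cs,ims=snap("side","pics/s5.png")
T=np.load("T.npy")
A=[0,.65,.785,.92]
cor=lambda a:[H+R.apply(Ro.from_euler('y',a).apply([-.121,y,.008])) for y in(.052,-.052)]
for a in A: print(a,"w",proj(c,cor(a)).round(0).tolist(),"s",proj(cs,cor(a)).round(0).tolist())
print("dip side",proj(cs,[T,T+[0,0,.042]]))
o=proj(cs,H)[0].astype(int)
cr=ims[o[1]-130:o[1]+130,o[0]-130:o[0]+130]; print("crop origin",o-130)
cv2.imwrite("pics/s5c.png",np.hstack([cv2.resize(im,(400,300)),cv2.resize(cr,(400,400))[:300]]))
```

```text
18.8917 0.2630328771123365 59.27090585231781 [-0.00161238  0.00011117 -0.00141922] [-3.53395548 -5.10020686 -7.16897175]
0 w [[238.0, 374.0], [407.0, 374.0]] s [[365.0, 199.0], [386.0, 177.0]]
0.65 w [[199.0, 420.0], [445.0, 420.0]] s [[354.0, 170.0], [376.0, 150.0]]
0.785 w [[187.0, 417.0], [456.0, 418.0]] s [[350.0, 165.0], [372.0, 144.0]]
0.92 w [[174.0, 408.0], [469.0, 408.0]] s [[345.0, 159.0], [368.0, 139.0]]
dip side [[345.32235454 231.07301537]
 [345.19749968 216.88085849]]
crop origin [204  45]
```

View pics/s5c.png

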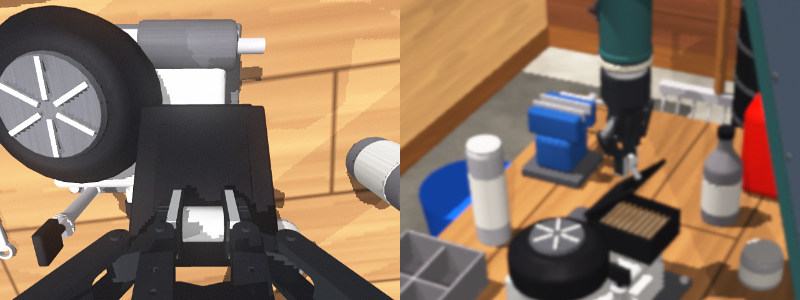

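The wrist view shows the knob between the pads, with its centre at ≈(326,355) full-size, and the dipstick still standing. The side view shows the cover open, with its far top corner at ≈(375,149). That suggests an angle slightly under 45°, so I check it against a larger crop.

Run:
```python
from h import *
R=Ro.from_euler('z',-.13); k=np.array([-.1,0,.036]); H=np.load("K.npy")-R.apply(k)
c=viewer.get_calibration("wrist"); cs=viewer.get_calibration("side")
f=lambda a,p:H+R.apply(Ro.from_euler('y',a).apply(p))
print("hinge side",proj(cs,[f(0,[0,.052,0]),f(0,[0,-.052,0])]).round(1).tolist())
for a in(0,.6,.65,.7,.75,.785,.82): print(a,"knob w",proj(c,f(a,k)).round(1).tolist(),"knob s",proj(cs,f(a,k)).round(1).tolist(),"top corners s",proj(cs,[f(a,[-.122,.052,.008]),f(a,[-.122,-.052,.008]),f(a,[-.122,-.052,.0])]).round(1).tolist())
a0=cv2.imread("pics/side0.png")[135:235,310:410]; a1=cv2.imread("pics/s5.png")[135:235,310:410]
cv2.imwrite("pics/cmp.png",cv2.resize(np.hstack([a0,a1]),(800,400),interpolation=cv2.INTER_CUBIC))
```

```text
hinge side [[322.8, 186.1], [344.8, 166.1]]
0 knob w [[322.3, 372.9]] knob s [[368.4, 175.7]] top corners s [[365.2, 198.7], [386.1, 177.4], [386.0, 180.0]]
0.6 knob w [[321.6, 370.5]] knob s [[355.1, 153.9]] top corners s [[356.1, 172.2], [377.9, 151.6], [379.5, 154.4]]
0.65 knob w [[321.5, 365.4]] knob s [[353.6, 152.3]] top corners s [[354.7, 170.0], [376.6, 149.5], [378.3, 152.3]]
0.7 knob w [[321.4, 359.4]] knob s [[352.0, 150.8]] top corners s [[353.2, 167.9], [375.2, 147.4], [377.0, 150.2]]
0.75 knob w [[321.3, 352.3]] knob s [[350.3, 149.4]] top corners s [[351.6, 165.8], [373.7, 145.5], [375.6, 148.1]]
0.785 knob w [[321.3, 346.7]] knob s [[349.1, 148.4]] top corners s [[350.4, 164.4], [372.6, 144.1], [374.5, 146.7]]
0.82 knob w [[321.2, 340.6]] knob s [[347.9, 147.5]] top corners s [[349.2, 163.0], [371.5, 142.7], [373.5, 145.3]]
```

View pics/cmp.png

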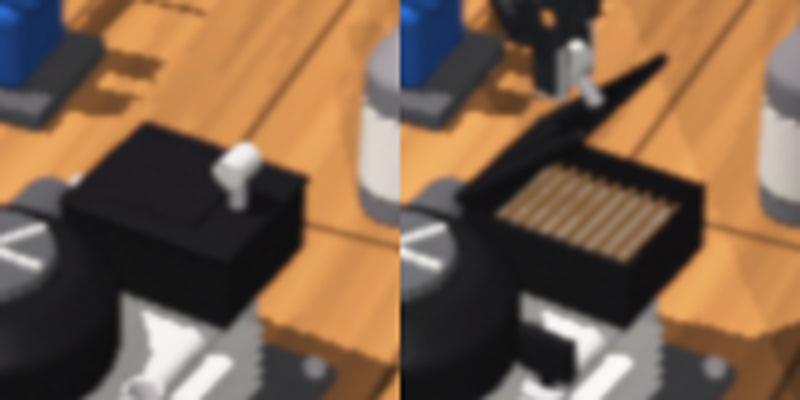

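Corrected by the shut-cover offset, the tip at (376,149) and the wrist knob row 355 both give an angle of ≈0.72. I'll raise it by 0.06 more and verify from the knob row.

Run:
```python
from h import *
R=Ro.from_euler('z',-.13); k=np.array([-.1,0,.036]); r=lambda a:R.apply(Ro.from_euler('y',a).apply(k))
H=np.load("K.npy")-R.apply(k)
def knobrow(f):
    c,im=snap("wrist",f); hsv=cv2.cvtColor(im,cv2.COLOR_BGR2HSV)
    m=((hsv[...,1]<60)&(hsv[...,2]>110))[310:400,304:346]; ys=np.nonzero(m.sum(1)>25)[0]+310
    ang=np.arange(.5,1,.01); rows=proj(c,[H+r(a) for a in ang])[:,1]; mid=(ys.min()+ys.max())/2
    print(ys.min(),ys.max(),"angle",ang[abs(rows-mid).argmin()])
knobrow("pics/w6.png")
t=np.array(bot.get_state()["tcp_pos"]); bot.movel(t+r(.78)-r(.72),v=.03)
bot.pause(1)
knobrow("pics/w7.png"); s=bot.get_state(); print(s["time_s"],s["width"],s["finger_force"],s["tcp_pos"]-t-r(.78)+r(.72),abs(s["dq"]).max(),s["ft_force"])
cs,im=snap("side","pics/s7.png"); g=im[135:170,360:385].max(2); ys,xs=np.nonzero(g<50); j=ys.argmin(); print("tip px",xs[j]+360,ys[j]+135)
im=cv2.imread("pics/s5.png");g=im[135:170,360:385].max(2); ys,xs=np.nonzero(g<50); j=ys.argmin(); print("before",xs[j]+360,ys[j]+135)
```

```text
330 386 angle 0.7100000000000002
331 387 angle 0.7400000000000002
20.3833 0.26341802800123093 59.29588437080383 [-0.00209805  0.00026474 -0.00139437] 0.001556258927079073 [-5.72238012 -4.54811467 -5.31056036]
tip px 372 149
before 373 150
```

The angle is now about 0.74 rad and still, inside the 0.646–0.925 window. I'm handing it in.

```bash
python3 -c "
from plant import job
print(job.finish_job())"
```

```text
the job is handed in; nothing more can be done
None
```

The dipstick is fully home in the oil tube and released, and the gripper is holding the air cleaner cover still at about 0.74 rad (42–43°, measured from the images). The job is handed in at about 20 s; no verdict was returned.

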